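Tighten the lens ring of a microscope light base with a two-pin spanner

ROBOT

A 6-joint arm with a two-finger parallel gripper is mounted at the origin on the work surface. World frame = base frame: x ahead of the robot, y to its left, z up, the work surface at z = 0. Lengths are in mm, angles in rad, forces in N, time in s.
With the tool pointing down it reaches from about 350 to 875 mm from the base axis. Payload 4.2 kg.
Tool frame: the origin (TCP) lies at the very end of the fingers, on their centre line; the grasp point (between the pads) lies 19 mm behind it; z points along the fingers, y is the line along which they close (so a half turn about z gives the same grasp; the last joint's range is limited). The gripper opens to 85 mm and grips with 20 to 120 N. Pads are 22 mm wide; open, the fingers measure 114 mm over their backs; the gripper's body (76 mm by 85 mm) begins 54 mm behind the grasp point. The pads swing forward as they close: fully open they stand 13 mm farther back than shut.
Start: joints at [1.596, 0.385, 0.008, 0, -1.194, -0.259], TCP at [144.766, 607.982, 231.312] pointing down, gripper open.
Joint ranges: [-3.14, 3.14], [-1.21, 2.06], [-1.07, 1.41], [-3.16, 2.05], [-2.99, -0.16], [-3.1, 3.1]. Speed limits (rad/s): [2.79, 2.79, 3.14, 3.14, 3.14, 3.14].

INTERFACE

Orientations are given as a unit quaternion [x, y, z, w].
In Python, from bench import arm, optics gives the robot as it stands. The module is installed in compiled form; this text tells all that it offers.
- The arm moves only by the tool step_arm, never from a script. Its argument "motion" is a list of rows, each an object with "dr": the turn, a rotation vector about the tool's x, y, z in units of 8 degrees (1.0 is 8 degrees), a list of three; "slide": the shift along the tool's x, y, z in mm, a list of three; "jaw": the finger opening in mm, from 0 to 85.4. A call has exactly 8 rows; each row is the pose to reach, as a shift and turn from the pose commanded when the call began, along the tool's axes at that moment; what a row does not reach only later rows make up. A row lasts 1/8 s, in which the tool goes at most 62.5 mm and 10.7 degrees, less where a joint would pass 70% of its speed; a pose out of reach is approached as far as the arm can. A call with a gripper value outside its range is refused whole. The fingers move at their own pace and stop on an object; the grip force is fixed at half the most. Time passes only in rows, so rows that repeat a pose let the fingers close, or fill a call up. It gives the time, the measured TCP pose, the force, the opening and the grip force at its end, in the units of the state.
- arm.read_state(): the state, without advancing time (a new reading comes with each control period).
- optics.get_image(name): name is "scene" or "side" or "wrist"; returns the picture (400x640x3 uint8, blue, green, red); there is no depth.
- optics.camera_info(name): a dict with "camera_matrix" (3x3 intrinsics, pixels), "k1" (the pictures are not rectified: a ray, as slopes to the right and down, at radius r is drawn at 1 + k1 r^2 times it, then the intrinsics apply), "view" (4x4, takes a point from world to camera coordinates); the wrist camera has in their place "T_tool_cam" (4x4, takes a point from camera to tool coordinates, whose origin is the TCP and whose axes are the flange's). Camera axes: x right, y up, looking along -z (the intrinsics and any distortion apply to the point x, -y, -z); pixel columns grow to the right and rows downward; lengths in mm; the calibration is good to about 2 mm. A picture is of the moment at which its call begins: read the wrist's pose just before it. camera_info takes no time and is no camera call.
- arm.job_done(): hands the job in; it is judged then, once.
The state is a dict: "clock": time; "joints": joint angles; "joint_vel": joint speeds; "joint_efforts": joint torques, N m; "position": TCP position; "ee_rot": TCP orientation; "contact_force": force on the tool from outside, world axes, zero at the start; "wrist_torque": the same for the moment, N m; "gripper_width": finger opening in mm; "grasp_force": force on a finger pad.
Only numpy, scipy, OpenCV 4.12 (cv2) and the standard library are available. Lean on these libraries where they do the work, as an engineer would, in place of code of your own. Each camera call takes 0.05 s, during which the arm holds its last target. There are 200 camera calls.

TASK

Take the two-pin spanner from its blue rest, feel its pins into the two holes of the brass ring recessed in the microscope light base's lens port, and turn the ring clockwise (seen from above) until it is fully home against its stop, without forcing it. Then put the spanner back across the two rails of its rest, standing upright with its pins hanging between the rails, and leave the jars and the eyepiece where they stand.

Things in the scene. Friction and masses are not known exactly. Their poses are not given: they have to be found in the camera images.
- light_base: White foot of a stereo microscope, fixed, 215 x 144 mm, 46 mm high. Origin: on the bench under the axis of its round lens port; z up, +x towards the foot's steel post (22 mm thick, at x = +115 mm, top 140 mm above the bench). More than 60 N in all between spanner and light base harms lens or thread; push on it with the spanner only.
- rim_top (a point): Centre of the lens port, level with the flat top of its fixed black rim (60 mm inner, 92 mm outer diameter), 54 mm above the bench; axes of the light base. The brass ring inside turns about this point; its face lies 3 to 4 mm below the rim's top at first, 7 mm when home. With pins in its holes the spanner's bar can rest on the rim; they then stay in for the whole turn.
- port (a point): The same point, for the ring: 8 mm thick, 22 mm middle hole, two round 8 mm through holes 20 mm either side of the axis. Their line is not measured: at first it lies within 32 degrees of the light base's x axis, seen by camera or found by feel. Pins pressed lightly (under 8 N) slide on the face without turning the ring, and drop over 6 mm at the holes.
- ring_depth (a joint): How far the ring has sunk on its thread, in m: 0 to 0.001 at the start, 0.004 fully home on a hard stop. Grows as the ring turns clockwise seen from above, 3.6 mm per rad (50 to 63 degrees to go). Turning takes about 0.12 N m, plus some rubbing, steady until the stop, then rises steeply; 0.35 N m is sure to be the stop. The ring stays where it is left.
- spanner: Two-pin spanner, 0.15 to 0.26 kg. Steel crossbar 76 mm (x) x 18 mm (y) x 10 mm high, upright red grip on its middle, 34 mm (x) x 16 mm (y), from 10 to 62 mm above the bar's underside: grasp from above across the 16 mm, 60 N or more. Two round pins, 5 mm diameter, at x = +20 and -20 mm, hang 14.5 mm below the bar. Origin: centre of the bar's underside; x along the bar, z up.
- pins (a point): Point midway between the tips of the spanner's two pins, 14.5 mm below the bar's underside.
- rest: Blue spanner rest, fixed: two parallel rails along its y, each 20 mm wide, 70 mm long, tops 18 mm above the bench, 54 mm apart along x (middles at x = +37 and -37 mm). Origin: on the bench, centre between the rails. The spanner stands with its bar along the rest's x (within 8 degrees at first), a bar end on each rail, pins in the gap.
- jar_a: Glass specimen jar with a white lid, 64 mm diameter, 115 mm high, standing loose; origin at its underside.
- jar_b: Glass specimen jar with a black lid, 64 mm diameter, 115 mm high, standing loose; origin at its underside.
- eyepiece: Black eyepiece, 34 mm diameter, 58 mm high, standing loose; origin at its underside.
Mind the look-alikes: they are no part of the job. What is meant by the spanner is not black or orange, and is the smaller of those in its own colour.

How it is judged (in metres and radians):
On the way, in this order (a step that is already met when the one before it is completed fails the run):
1. both pins of the upright spanner are down in the ring's holes, their tips more than 7.5 mm below the rim's top (z of pins in the frame of rim_top below -0.0075 m and horizontal distance between pins and rim_top below 0.004 m and angle between spanner's own z axis and vertical below 0.12 rad), for 0.2 s.
2. the ring is fully home (sunk more than 3.6 mm of 4.0) with the spanner's pins still in it (value of joint ring_depth above 0.0036 m and z of pins in the frame of rim_top below -0.009 m and horizontal distance between pins and rim_top below 0.005 m), for 0.1 s.
At the end, for the whole second after the job is handed in: The ring is fully home (sunk more than 3.6 mm of 4.0), and the spanner stands released, still and upright (within 4.5 degrees) across both rails of its rest, its bar's underside 15.5 to 20.5 mm above the bench and its centre within 35 mm of the rest's centre (value of joint ring_depth above 0.0036 m and z of spanner in the frame of rest between 0.0155 and 0.0205 m and horizontal distance between spanner and rest below 0.035 m and angle between spanner's own z axis and vertical below 0.08 rad and linear speed of spanner below 0.02 m/s); the robot touches nothing.
It fails at once if the spanner is pressed or twisted on the light base with more than 60 N (contact force between spanner and light_base above 60 N).
It fails at once if the arm or gripper itself pushes on the light base with more than 15 N (contact force between the arm and light_base above 15 N).
It fails at once if a jar or the eyepiece is moved more than 20 mm or tipped (distance of any of jar_a, jar_b, eyepiece from where it was at the start of the episode above 0.02 m or angle between any of jar_a, jar_b, eyepiece's own z axis and vertical above 0.4 rad).
It also fails if it takes over 72 s, if anything falls off the work surface, if the arm or the gripper's body presses on something with over 40 N, if the wrist force passes 120 N, or if a joint passes its speed limit or range.

## Working session

There is one attempt and no reset: what is moved stays moved. The work goes in short steps, Python scripts to look and compute and a tool call to move; the robot and the scene stay as the last step left them, time stands still between calls to the robot, and variables do not carry over. Pictures are saved under pics/ and viewed, at most 10 in all, crops included, and the job is handed in when it is done.

Besides the shell and the picture viewer there is one more tool, called after ">>>" by a JSON object that holds its "method" and its "body", one argument or row to a line. step_arm: Moves the arm, as the interface text tells. Its arguments: {"type":"object","properties":{"motion":{"type":"array","items":{"type":"object","properties":{"dr":{"type":"array","items":{"type":"number"}},"slide":{"type":"array","items":{"type":"number"}},"jaw":{"type":"number"}}}}},"required":["motion"]}

```bash
mkdir -p pics; ls; python3 - <<'E'
from bench import arm, optics
import cv2,numpy as np
s=arm.read_state(); print({k:np.round(v,3).tolist() for k,v in s.items()})
for n in("scene","side","wrist"):
    print(n,optics.camera_info(n)); cv2.imwrite(f"pics/{n}0.png",optics.get_image(n))
E
```

```text
pics
{'clock': 0.0, 'joints': [1.596, 0.386, 0.007, -0.0, -1.194, -0.259], 'joint_vel': [-0.001, -0.001, -0.0, -0.0, -0.002, -0.0], 'joint_efforts': [0.0, -39.229, 18.84, 4.186, -0.005, 0.0], 'position': [144.641, 607.42, 230.219], 'ee_rot': [0.993, -0.117, -0.0, 0.001], 'contact_force': [-0.779, -0.152, -0.749], 'wrist_torque': [-0.015, 0.029, -0.01], 'grasp_force': 0.0, 'gripper_width': 85.148}
scene {'camera_matrix': array([[430.40422138,   0.        , 320.34419159],
       [  0.        , 430.40422138, 204.26662058],
       [  0.        ,   0.        ,   1.        ]]), 'k1': -0.08317466144440337, 'view': array([[-5.74838676e-01,  8.18139791e-01,  1.44145240e-02,
         3.99881624e+02],
       [-4.56103123e-01, -3.34991720e-01,  8.24469823e-01,
         1.86987660e+02],
       [ 6.79360315e-01,  4.67362632e-01,  5.65722311e-01,
        -1.32235652e+03],
       [ 0.00000000e+00,  0.00000000e+00,  0.00000000e+00,
         1.00000000e+00]])}
side {'camera_matrix': array([[475.29773751,   0.        , 321.2136546 ],
       [  0.        , 475.29773751, 196.60822918],
       [  0.      
[... 275 characters left out ...]
2e-01,  5.90925404e-01,
        -9.85156408e+02],
       [ 0.00000000e+00,  0.00000000e+00,  0.00000000e+00,
         1.00000000e+00]])}
wrist {'camera_matrix': array([[303.99331613,   0.        , 324.03846404],
       [  0.        , 303.99331613, 202.91057419],
       [  0.        ,   0.        ,   1.        ]]), 'k1': -0.057023330466666904, 'T_tool_cam': array([[-1.12006546e-03,  9.54068053e-01,  2.99587876e-01,
         7.68781917e+01],
       [ 9.99999368e-01,  1.09840906e-03,  2.40689851e-04,
        -6.44824231e-01],
       [-9.94355399e-05,  2.99587956e-01, -9.54068680e-01,
        -1.42195700e+02],
       [ 0.00000000e+00,  0.00000000e+00,  0.00000000e+00,
         1.00000000e+00]])}
```

View pics/scene0.png

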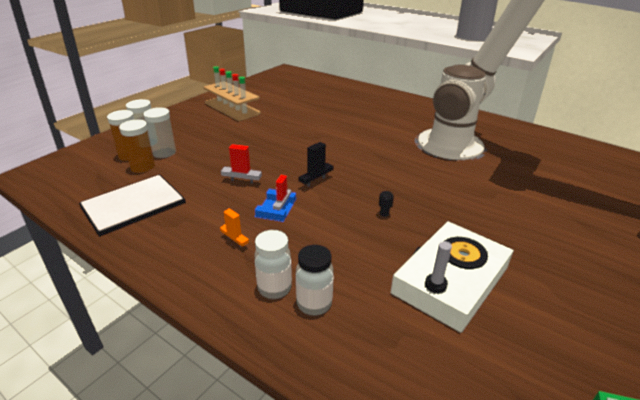

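View pics/side0.png

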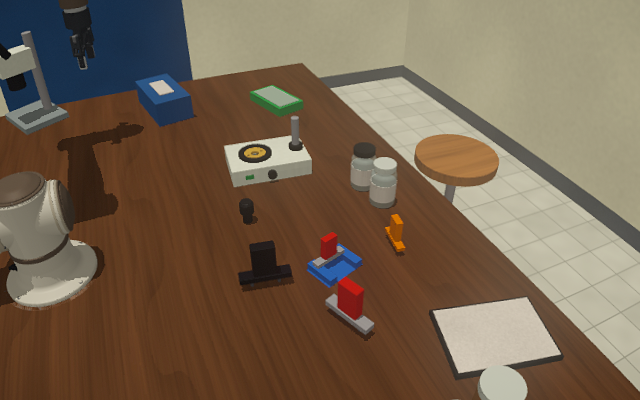

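The small red spanner is on the blue rest at scene (281,190) and side (328,248). The port is at scene (464,252) and side (255,153), with the post top at scene (445,245) and side (295,119). The jars are at scene (272,240)/(314,257) and the eyepiece at scene (386,203).

```bash
cat > h.py <<'E'
from bench import arm, optics
import cv2,numpy as np
from scipy.spatial.transform import Rotation as R
F=np.diag([1.,-1,-1])
def cam(n,s=None):
    c=optics.camera_info(n)
    if n=="wrist":
        s=s or arm.read_state(); T=np.eye(4); T[:3,:3]=R.from_quat(s["ee_rot"]).as_matrix(); T[:3,3]=s["position"]
        V=np.linalg.inv(T@c["T_tool_cam"])
    else: V=c["view"]
    return np.array(c["camera_matrix"]),c["k1"],V
def ray(C,uv):
    K,k,V=C; p=cv2.undistortPoints(np.array([[uv]],float),K,np.array([k,0,0,0.]))[0,0]
    return -V[:3,:3].T@V[:3,3], V[:3,:3].T@(F@np.array([p[0],p[1],1]))
def atz(C,uv,z):
    o,d=ray(C,uv); return o+d*(z-o[2])/d[2]
def proj(C,P):
    K,k,V=C; P=np.atleast_2d(P)@V[:3,:3].T+V[:3,3]; P=P@F
    return cv2.projectPoints(P,np.zeros(3),np.zeros(3),K,np.array([k,0,0,0.]))[0][:,0]
def move(pos,yaw=None):
    "slide and dr for going to world pos with tool down, yaw = world angle of tool y (mod pi)"
    s=arm.read_state(); M=R.from_quat(s["ee_rot"]); sl=M.inv().apply(np.array(pos)-s["position"])
    out=[np.round(sl,1).tolist()]
    if yaw is not None:
        y=M.as_matrix()[:,1]; a=np.arctan2(y[1],y[0]); d=(yaw-a+np.pi/2)%np.pi-np.pi/2
        y0=np.array([np.cos(a+d),np.sin(a+d),0]); z=np.array([0,0,-1.]); G=R.from_matrix(np.c_[np.cross(y0,z),y0,z])
        out+=[np.round((M.inv()*G).as_rotvec()/np.deg2rad(8),3).tolist()]
    return out
E
python3 - <<'E'
from h import *
S,D=cam("scene"),cam("side")
for n,a,b,z in [("griptop",(282,178),(330,237),80),("port",(465,252),(255,153),54),("posttop",(446,244),(295,119),140),("jarW",(272,241),(384,165),115),("jarB",(314,257),(364,151),115),("eye",(386,194),(246,201),58),("restL",(257,213),(308,268),18),("restR",(295,196),(361,260),18)]:
    print(n,atz(S,a,z).round(),atz(D,b,z).round())
E
```

```text
griptop [ 568. -198.   80.] [ 575. -203.   80.]
port [540. 229.  54.] [539. 219.  54.]
posttop [647. 216. 140.] [652. 206. 140.]
jarW [786. -40. 115.] [781. -52. 115.]
jarB [777.  43. 115.] [767.  24. 115.]
eye [455.  12.  58.] [456.  11.  58.]
restL [ 643. -213.   18.] [ 523. -210.   18.]
restR [ 536. -187.   18.] [ 636. -231.   18.]
```

```bash
python3 - <<'E'
import cv2,numpy as np
a=cv2.imread("pics/scene0.png")[150:230,230:330]; b=cv2.imread("pics/side0.png")[220:300,290:390]
c=cv2.imread("pics/scene0.png")[220:300,420:520]; d=cv2.imread("pics/side0.png")[110:190,220:320]
r=lambda x:cv2.resize(x,(400,300),interpolation=cv2.INTER_CUBIC)
cv2.imwrite("pics/crops.png",np.vstack([np.hstack([r(a),r(b)]),np.hstack([r(c),r(d)])]))
E
```

```text
(no output)
```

View pics/crops.png

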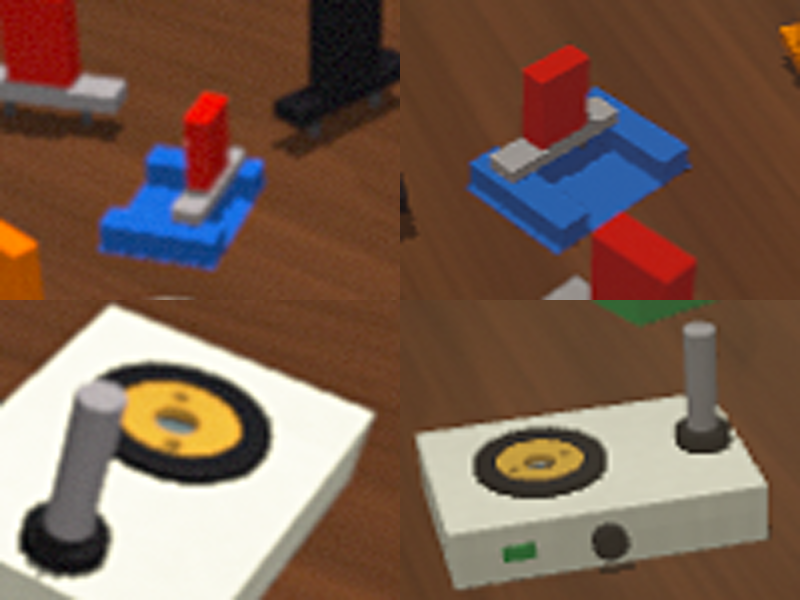

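The crops show the spanner's bar across one end of the rest's rails. The ring's holes are at about scene (465,246) and (463,259), and at side (249,155) and (261,151).

```bash
python3 - <<'E'
from h import *
S,D=cam("scene"),cam("side")
f=lambda a,i:(a[0]/4+i[0],a[1]/3.75+i[1])
for n,a,z in [("h1",(180,97),50.5),("h2",(172,145),50.5),("post",(101,97),140),("rim",(185,121),54),("barA",(190,213),28),("barB",(238,158),28)]:
    print(n,atz(S,f(a,(420,220) if n[0]!='b' else (230,150)),z).round())
for n,a,z in [("h1",(115,170),50.5),("h2",(165,153),50.5),("post",(300,30),140),("rim",(140,162),54),("barA",(110,160),28),("barB",(200,108),28)]:
    print(n,atz(D,f(a,(220,110) if n[0]!='b' else (290,220)),z).round())
print(move([540,224,200],np.pi/2-.1))
E
```

```text
h1 [518. 222.  50.]
h2 [557. 232.  50.]
post [653. 217. 140.]
rim [539. 232.  54.]
barA [ 607. -182.   28.]
barB [ 543. -198.   28.]
h1 [521. 219.  50.]
h2 [559. 229.  50.]
post [654. 212. 140.]
rim [538. 218.  54.]
barA [ 544. -213.   28.]
barB [ 604. -192.   28.]
[[473.5, 281.4, 31.0], [0.012, -0.0, -0.959]]
```

>>> {"method": "step_arm", "body": {
  "motion": [
    {"slide": [59,35,4],"dr": [0,0,-0.1],"jaw": 85},
    {"slide": [110,65,8],"dr": [0,0,-0.2],"jaw": 85},
    {"slide": [163,97,12],"dr": [0,0,-0.4],"jaw": 85},
    {"slide": [217,129,16],"dr": [0,0,-0.6],"jaw": 85},
    {"slide": [271,161,20],"dr": [0,0,-0.8],"jaw": 85},
    {"slide": [325,193,24],"dr": [0,0,-0.96],"jaw": 85},
    {"slide": [379,225,28],"dr": [0,0,-0.96],"jaw": 85},
    {"slide": [433,257,31],"dr": [0,0,-0.96],"jaw": 85}
  ]
}}

```text
clock: 1.15
position: [504.3, 259.2, 200.3]
ee_rot: [0.999, -0.05, -0.0, 0.0]
contact_force: [1.0, 1.3, -0.3]
gripper_width: 85.2
grasp_force: 0.0
```

>>> {"method": "step_arm", "body": {
  "motion": [
    {"slide": [42,20,0],"dr": [0,0,0],"jaw": 85},
    {"slide": [42,20,0],"dr": [0,0,0],"jaw": 85},
    {"slide": [42,20,0],"dr": [0,0,0],"jaw": 85},
    {"slide": [42,20,0],"dr": [0,0,0],"jaw": 85},
    {"slide": [42,20,0],"dr": [0,0,0],"jaw": 85},
    {"slide": [42,20,0],"dr": [0,0,0],"jaw": 85},
    {"slide": [42,20,0],"dr": [0,0,0],"jaw": 85},
    {"slide": [42,20,0],"dr": [0,0,0],"jaw": 85}
  ]
}}

```text
clock: 2.15
position: [543.0, 236.8, 200.6]
ee_rot: [0.999, -0.05, 0.0, -0.0]
contact_force: [0.8, -0.3, 0.2]
gripper_width: 84.9
grasp_force: 0.0
```

```bash
python3 - <<'E'
from h import *
s=arm.read_state(); im=optics.get_image("wrist"); cv2.imwrite("pics/w1.png",im); C=cam("wrist",s)
print(s["position"],s["contact_force"],s["joints"],proj(C,[[539,226,54]]))
E
```

```text
[542.97080647 236.79578273 200.57099336] [ 0.7767862  -0.34718225  0.21004345] [ 6.84384744e-01  3.52548963e-01 -1.21321063e-01 -2.68060662e-05
 -1.09684148e+00  7.86811259e-01] [[336.02611433 192.40588452]]
```

View pics/w1.png

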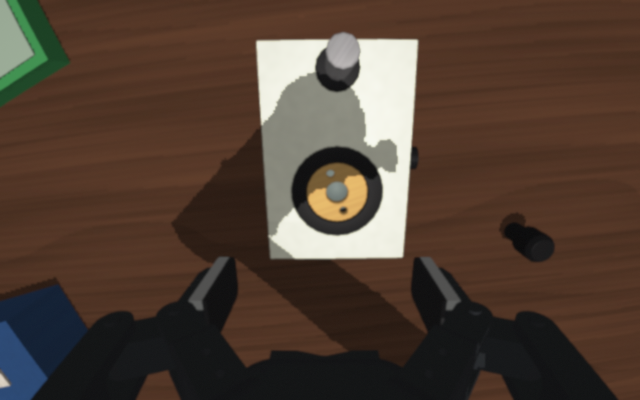

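The wrist view shows the rim centred at (337,191), holes at (331,173) and (343,210), and the post top at (343,50).

```bash
python3 - <<'E'
from h import *
im=cv2.imread("pics/w1.png"); C=cam("wrist")
# rim: fit outer ellipse of dark pixels around
g=cv2.cvtColor(im,cv2.COLOR_BGR2GRAY); m=np.zeros_like(g); m[140:242,285:390]=(g[140:242,285:390]<60)*255
cs,_=cv2.findContours(m,cv2.RETR_EXTERNAL,cv2.CHAIN_APPROX_NONE); c=max(cs,key=cv2.contourArea); e=cv2.fitEllipse(c); print(e)
print("rim",atz(C,e[0],54))
for uv in((331,173),(343,210)): print(atz(C,uv,50.5))
a,b=[atz(C,u,50.5) for u in((331,173),(343,210))]; d=a-b; print(np.linalg.norm(d),np.degrees(np.arctan2(d[1],d[0])),(a+b)/2)
print(atz(C,(343,50),140))
hsv=cv2.cvtColor(im,cv2.COLOR_BGR2HSV)
print(move([560,-190,210],np.pi/2+.27))
E
```

```text
((336.330322265625, 190.01187133789062), (85.72372436523438, 88.3996810913086), 80.4051284790039)
rim [541.40708901 225.41730718  54.        ]
[558.1303776  229.02325568  50.5       ]
[518.86797672 220.48638621  50.5       ]
40.17977430908111 12.266954358305846 [538.49917716 224.75482095  50.5       ]
[652.6395111  214.65916113 140.        ]
[[59.4, 422.9, -9.5], [-0.0, 0.0, -2.647]]
```

>>> {"method": "step_arm", "body": {
  "motion": [
    {"slide": [8,58,0],"dr": [0,0,-0.4],"jaw": 85},
    {"slide": [16,116,0],"dr": [0,0,-0.8],"jaw": 85},
    {"slide": [24,174,0],"dr": [0,0,-1.2],"jaw": 85},
    {"slide": [32,232,0],"dr": [0,0,-1.6],"jaw": 85},
    {"slide": [40,290,0],"dr": [0,0,-2.0],"jaw": 85},
    {"slide": [49,348,0],"dr": [0,0,-2.4],"jaw": 85},
    {"slide": [58,406,0],"dr": [0,0,-2.65],"jaw": 85},
    {"slide": [60,430,0],"dr": [0,0,-2.65],"jaw": 85}
  ]
}}

```text
clock: 3.2
position: [559.6, -200.2, 200.3]
ee_rot: [0.991, 0.133, -0.0, 0.0]
contact_force: [-0.0, 0.5, 0.3]
gripper_width: 84.8
grasp_force: 0.0
```

>>> {"method": "step_arm", "body": {
  "motion": [
    {"slide": [0,0,0],"dr": [0,0,0],"jaw": 85},
    {"slide": [0,0,0],"dr": [0,0,0],"jaw": 85},
    {"slide": [0,0,0],"dr": [0,0,0],"jaw": 85},
    {"slide": [0,0,0],"dr": [0,0,0],"jaw": 85},
    {"slide": [0,0,0],"dr": [0,0,0],"jaw": 85},
    {"slide": [0,0,0],"dr": [0,0,0],"jaw": 85},
    {"slide": [0,0,0],"dr": [0,0,0],"jaw": 85},
    {"slide": [0,0,0],"dr": [0,0,0],"jaw": 85}
  ]
}}

```text
clock: 4.2
position: [559.9, -197.2, 200.5]
ee_rot: [0.991, 0.135, -0.0, 0.0]
contact_force: [-0.4, 0.1, -0.1]
gripper_width: 85.5
grasp_force: 0.0
```

```bash
python3 - <<'E'
from h import *
s=arm.read_state(); im=optics.get_image("wrist"); cv2.imwrite("pics/w2.png",im); C=cam("wrist",s)
print(s["position"],s["joints"],proj(C,[[572,-200,80]]))
c=im[80:320,180:460]; cv2.imwrite("pics/w2c.png",cv2.resize(c,None,fx=2.5,fy=2.5,interpolation=cv2.INTER_CUBIC))
E
```

```text
[ 559.89579918 -197.16929873  200.52996174] [-6.60221630e-02  3.54661385e-01 -1.18228885e-01  3.95812738e-06
 -1.09790764e+00  1.90701050e+00] [[331.2658914 185.4643589]]
```

View pics/w2c.png

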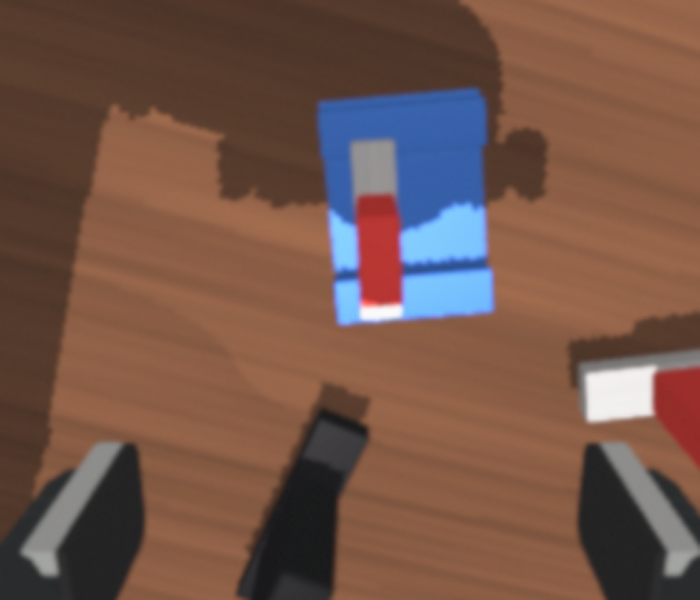

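The view shows the grip's top centred at crop (381,259), the bar ends at crop (374,141) and (381,317), and the rest's corners at (320,110), (486,98), (338,325), (494,312). The crop scale is 2.5 with offset (180,80).

```bash
python3 - <<'E'
from h import *
C=cam("wrist"); f=lambda u:(u[0]/2.5+180,u[1]/2.5+80)
P=lambda u,z:atz(C,f(u),z)
g=P((381,259),80); e1,e2=P((374,141),28),P((381.5,317),28)
print("grip",g,"bar",(e1+e2)/2,np.linalg.norm(e1-e2),np.degrees(np.arctan2(*(e1-e2)[1::-1])))
t1,t2=P((380,215),80),P((382,303),80); print("griplen",np.linalg.norm(t1-t2),np.degrees(np.arctan2(*(t1-t2)[1::-1])))
c=[P(u,18) for u in((320,110),(486,98),(338,325),(494,312))]
print("rest",np.mean(c,0),[np.linalg.norm(c[i]-c[j]) for i,j in((0,1),(2,3),(0,2),(1,3))])
for i,j in((0,2),(1,3),(0,1),(2,3)): d=c[i]-c[j]; print(np.degrees(np.arctan2(d[1],d[0])))
x=[(e1+e2)/2]
b=np.array([*(((e1+e2)/2)[:2]*.5+g[:2]*.5),0]); print(b)
print(move([b[0],b[1],130],np.pi/2+np.deg2rad(16)))
E
```

```text
grip [ 573.91008026 -200.51226924   80.        ] bar [ 572.91607631 -200.85590483   28.        ] 75.4983708161281 18.200379792791264
griplen 32.17945686338453 17.14404957994724
rest [ 581.59547525 -212.9229492    18.        ] [np.float64(69.02723392095749), np.float64(70.43098549727527), np.float64(94.56220738735007), np.float64(93.48442109090112)]
19.477052222326552
20.33148027530978
109.5470574828632
110.43094407710214
[ 573.41307828 -200.68408704    0.        ]
[[12.1, 7.0, 70.5], [-0.0, 0.0, -0.065]]
```

>>> {"method": "step_arm", "body": {
  "motion": [
    {"slide": [12,7,10],"dr": [0,0,-0.28],"jaw": 85},
    {"slide": [12,7,40],"dr": [0,0,-0.28],"jaw": 85},
    {"slide": [12,7,70],"dr": [0,0,-0.28],"jaw": 85},
    {"slide": [12,7,90],"dr": [0,0,-0.28],"jaw": 85},
    {"slide": [12,7,90],"dr": [0,0,-0.28],"jaw": 85},
    {"slide": [12,7,90],"dr": [0,0,-0.28],"jaw": 85},
    {"slide": [12,7,90],"dr": [0,0,-0.28],"jaw": 85},
    {"slide": [12,7,90],"dr": [0,0,-0.28],"jaw": 85}
  ]
}}

```text
clock: 5.25
position: [573.8, -200.7, 111.5]
ee_rot: [0.988, 0.154, 0.001, 0.0]
contact_force: [-0.4, 0.4, -0.1]
gripper_width: 85.4
grasp_force: 0.0
```

```bash
python3 - <<'E'
from h import *
print(arm.read_state()["position"],move([573.4,-200.7,38],np.pi/2+np.deg2rad(17.7)))
E
```

```text
[ 573.77358783 -200.73294654  111.46279425] [[-0.5, -0.2, 73.5], [0.005, -0.011, 0.003]]
```

>>> {"method": "step_arm", "body": {
  "motion": [
    {"slide": [0,0,25],"dr": [0,0,0],"jaw": 85},
    {"slide": [0,0,50],"dr": [0,0,0],"jaw": 85},
    {"slide": [0,0,68],"dr": [0,0,0],"jaw": 70},
    {"slide": [0,0,73],"dr": [0,0,0],"jaw": 50},
    {"slide": [0,0,73],"dr": [0,0,0],"jaw": 30},
    {"slide": [0,0,73],"dr": [0,0,0],"jaw": 20},
    {"slide": [0,0,73],"dr": [0,0,0],"jaw": 8},
    {"slide": [0,0,73],"dr": [0,0,0],"jaw": 0}
  ]
}}

```text
clock: 6.25
position: [574.2, -200.8, 38.7]
ee_rot: [0.988, 0.154, 0.001, 0.0]
contact_force: [-0.3, 0.5, 2.9]
gripper_width: 15.6
grasp_force: 59.0
```

>>> {"method": "step_arm", "body": {
  "motion": [
    {"slide": [0,0,0],"dr": [0,0,0],"jaw": 0},
    {"slide": [0,0,0],"dr": [0,0,0],"jaw": 0},
    {"slide": [0,0,0],"dr": [0,0,0],"jaw": 0},
    {"slide": [0,0,0],"dr": [0,0,0],"jaw": 0},
    {"slide": [0,0,0],"dr": [0,0,0],"jaw": 0},
    {"slide": [0,0,0],"dr": [0,0,0],"jaw": 0},
    {"slide": [0,0,0],"dr": [0,0,0],"jaw": 0},
    {"slide": [0,0,0],"dr": [0,0,0],"jaw": 0}
  ]
}}

```text
clock: 7.25
position: [574.2, -200.8, 38.6]
ee_rot: [0.988, 0.154, 0.001, 0.0]
contact_force: [1.1, 0.9, 5.4]
gripper_width: 15.7
grasp_force: 59.3
```

>>> {"method": "step_arm", "body": {
  "motion": [
    {"slide": [0,0,-15],"dr": [0,0,0],"jaw": 0},
    {"slide": [0,0,-50],"dr": [0,0,0],"jaw": 0},
    {"slide": [0,0,-90],"dr": [0,0,0],"jaw": 0},
    {"slide": [0,0,-120],"dr": [0,0,0],"jaw": 0},
    {"slide": [0,0,-130],"dr": [0,0,0],"jaw": 0},
    {"slide": [0,0,-130],"dr": [0,0,0],"jaw": 0},
    {"slide": [0,0,-130],"dr": [0,0,0],"jaw": 0},
    {"slide": [0,0,-130],"dr": [0,0,0],"jaw": 0}
  ]
}}

```text
clock: 8.25
position: [572.6, -200.5, 165.9]
ee_rot: [0.988, 0.154, -0.002, -0.0]
contact_force: [0.9, -1.4, -1.4]
gripper_width: 15.3
grasp_force: 59.0
```

```bash
python3 - <<'E'
from h import *
s=arm.read_state();print(s["position"],s["contact_force"],s["wrist_torque"],move([540.8,225.2,150],np.pi/2+np.deg2rad(13)))
E
```

```text
[ 572.56626299 -200.54498322  165.91497686] [ 0.88579716 -1.39919775 -1.41243149] [ 0.00978875 -0.00196411  0.01226241] [[99.4, -415.2, 16.2], [-0.009, 0.021, 0.59]]
```

>>> {"method": "step_arm", "body": {
  "motion": [
    {"slide": [10,-42,0],"dr": [0,0,0.1],"jaw": 0},
    {"slide": [24,-98,0],"dr": [0,0,0.2],"jaw": 0},
    {"slide": [38,-156,0],"dr": [0,0,0.3],"jaw": 0},
    {"slide": [52,-215,0],"dr": [0,0,0.4],"jaw": 0},
    {"slide": [66,-274,0],"dr": [0,0,0.5],"jaw": 0},
    {"slide": [80,-332,0],"dr": [0,0,0.59],"jaw": 0},
    {"slide": [92,-385,0],"dr": [0,0,0.59],"jaw": 0},
    {"slide": [99,-414,0],"dr": [0,0,0.59],"jaw": 0}
  ]
}}

```text
clock: 9.25
position: [540.9, 226.4, 166.7]
ee_rot: [0.993, 0.114, -0.001, 0.0]
contact_force: [0.4, -0.1, -1.9]
gripper_width: 15.4
grasp_force: 59.1
```

>>> {"method": "step_arm", "body": {
  "motion": [
    {"slide": [0,0,10],"dr": [0,0,0],"jaw": 0},
    {"slide": [0,0,25],"dr": [0,0,0],"jaw": 0},
    {"slide": [0,0,40],"dr": [0,0,0],"jaw": 0},
    {"slide": [0,0,40],"dr": [0,0,0],"jaw": 0},
    {"slide": [0,0,40],"dr": [0,0,0],"jaw": 0},
    {"slide": [0,0,40],"dr": [0,0,0],"jaw": 0},
    {"slide": [0,0,40],"dr": [0,0,0],"jaw": 0},
    {"slide": [0,0,40],"dr": [0,0,0],"jaw": 0}
  ]
}}

```text
clock: 10.25
position: [541.7, 223.9, 127.8]
ee_rot: [0.994, 0.113, 0.0, -0.0]
contact_force: [-0.9, 0.2, -1.7]
gripper_width: 15.1
grasp_force: 59.2
```

```bash
python3 - <<'E'
from h import *
s=arm.read_state(); im=optics.get_image("wrist"); im2=optics.get_image("side"); C=cam("wrist",s)
c=im[120:320,200:440]; cv2.imwrite("pics/w3c.png",cv2.resize(c,None,fx=3,fy=3,interpolation=cv2.INTER_CUBIC))
print(s["position"],s["contact_force"],s["wrist_torque"],move([540.8,225.2,100],np.pi/2+np.deg2rad(13)))
M=R.from_quat(s["ee_rot"]).as_matrix(); print(M.round(3))
E
```

```text
[541.68194481 223.86565968 127.84716996] [-0.93115243  0.18516075 -1.69054671] [-0.00182314  0.0061113   0.0068543 ] [[-0.5, -1.5, 27.7], [-0.001, -0.002, 0.001]]
[[ 0.974  0.225  0.   ]
 [ 0.225 -0.974  0.   ]
 [ 0.001 -0.    -1.   ]]
```

View pics/w3c.png

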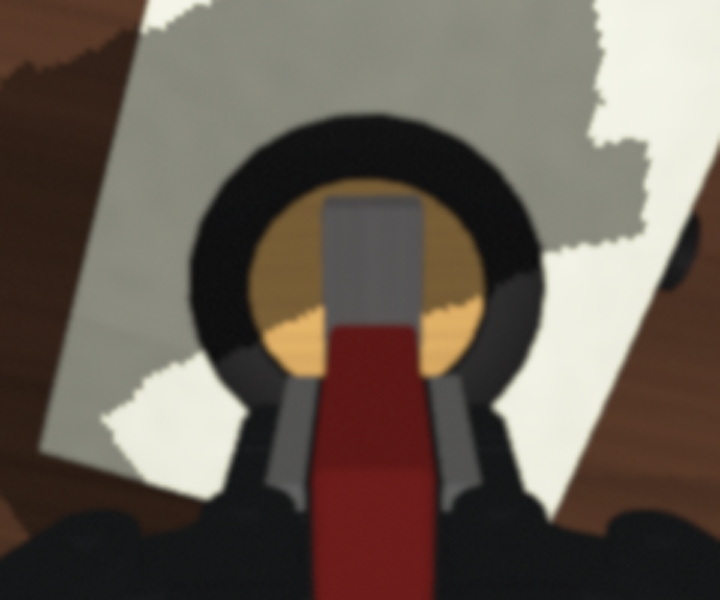

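The wrist view shows the rim centred at crop column 367.5, with its outer top at row 113 and inner top at row 178. The bar spans columns 322–421, and its end is at row 207. The holes are hidden by the bar.

```bash
python3 - <<'E'
from h import *
s=arm.read_state(); C=cam("wrist",s); M=R.from_quat(s["ee_rot"]).as_matrix(); p=s["position"]
f=lambda u:(u[0]/3+200,u[1]/3+120)
T=lambda u,z:(M.T@(atz(C,f(u),z)-p)).round(2)
print("outer top",T((367,113),54)-[46,0,0],"inner top",T((367,178),54)-[30,0,0])
print("inner L R",T((248,285),54),T((486,285),54),"outer",T((190,285),54),T((545,285),54))
zb=p[2]-20.6
print("bar end",T((372,207),zb+10)-[38,0,0],T((372,197),zb)-[38,0,0],"sides",T((323,240),zb+10),T((421,240),zb+10))
E
```

```text
outer top [-2.91 -1.68 73.72] inner top [-2.71 -1.72 73.71]
inner L R [ -0.2  -31.73  73.71] [-0.26 28.13 73.7 ] outer [ -0.2  -46.38  73.71] [-0.29 43.02 73.7 ]
bar end [-1.28 -0.49 10.61] [-2.03 -0.49 20.61] sides [30.76 -9.08 10.61] [30.74  8.08 10.61]
```

>>> {"method": "step_arm", "body": {
  "motion": [
    {"slide": [-0.5,-0.6,10],"dr": [0,0,0],"jaw": 0},
    {"slide": [-1,-1.2,25],"dr": [0,0,0],"jaw": 0},
    {"slide": [-1,-1.2,35],"dr": [0,0,0],"jaw": 0},
    {"slide": [-1,-1.2,39],"dr": [0,0,0],"jaw": 0},
    {"slide": [-1,-1.2,39],"dr": [0,0,0],"jaw": 0},
    {"slide": [-1,-1.2,39],"dr": [0,0,0],"jaw": 0},
    {"slide": [-1,-1.2,39],"dr": [0,0,0],"jaw": 0},
    {"slide": [-1,-1.2,39],"dr": [0,0,0],"jaw": 0}
  ]
}}

```text
clock: 11.35
position: [540.5, 224.8, 88.9]
ee_rot: [0.994, 0.113, 0.0, -0.0]
contact_force: [0.1, -0.4, -0.7]
gripper_width: 15.1
grasp_force: 59.2
```

>>> {"method": "step_arm", "body": {
  "motion": [
    {"slide": [0,0,0.5],"dr": [0,0,0],"jaw": 0},
    {"slide": [0,0,1],"dr": [0,0,0],"jaw": 0},
    {"slide": [0,0,1.5],"dr": [0,0,0],"jaw": 0},
    {"slide": [0,0,2],"dr": [0,0,0],"jaw": 0},
    {"slide": [0,0,2.5],"dr": [0,0,0],"jaw": 0},
    {"slide": [0,0,3],"dr": [0,0,0],"jaw": 0},
    {"slide": [0,0,3],"dr": [0,0,0],"jaw": 0},
    {"slide": [0,0,3],"dr": [0,0,0],"jaw": 0}
  ]
}}

```text
clock: 12.35
position: [540.3, 224.7, 85.5]
ee_rot: [0.994, 0.113, -0.0, 0.0]
contact_force: [-0.1, -0.3, -2.6]
gripper_width: 15.3
grasp_force: 59.2
```

>>> {"method": "step_arm", "body": {
  "motion": [
    {"slide": [0,0,0.3],"dr": [0,0,0],"jaw": 0},
    {"slide": [0,0,0.6],"dr": [0,0,0],"jaw": 0},
    {"slide": [0,0,0.9],"dr": [0,0,0],"jaw": 0},
    {"slide": [0,0,1.2],"dr": [0,0,0],"jaw": 0},
    {"slide": [0,0,1.5],"dr": [0,0,0],"jaw": 0},
    {"slide": [0,0,1.5],"dr": [0,0,0],"jaw": 0},
    {"slide": [0,0,1.5],"dr": [0,0,0],"jaw": 0},
    {"slide": [0,0,1.5],"dr": [0,0,0],"jaw": 0}
  ]
}}

```text
clock: 13.35
position: [540.4, 224.7, 84.0]
ee_rot: [0.994, 0.113, 0.0, 0.0]
contact_force: [-0.4, 0.5, -2.2]
gripper_width: 15.5
grasp_force: 59.2
```

>>> {"method": "step_arm", "body": {
  "motion": [
    {"slide": [0,0,0.4],"dr": [0,0,0],"jaw": 0},
    {"slide": [0,0,0.8],"dr": [0,0,0],"jaw": 0},
    {"slide": [0,0,1.2],"dr": [0,0,0],"jaw": 0},
    {"slide": [0,0,1.6],"dr": [0,0,0],"jaw": 0},
    {"slide": [0,0,2],"dr": [0,0,0],"jaw": 0},
    {"slide": [0,0,2],"dr": [0,0,0],"jaw": 0},
    {"slide": [0,0,2],"dr": [0,0,0],"jaw": 0},
    {"slide": [0,0,2],"dr": [0,0,0],"jaw": 0}
  ]
}}

```text
clock: 14.35
position: [540.3, 224.7, 82.0]
ee_rot: [0.994, 0.113, -0.0, -0.0]
contact_force: [-0.6, -1.3, -2.5]
gripper_width: 15.1
grasp_force: 59.2
```

>>> {"method": "step_arm", "body": {
  "motion": [
    {"slide": [0,0,1],"dr": [0,0,0],"jaw": 0},
    {"slide": [0,0,2],"dr": [0,0,0],"jaw": 0},
    {"slide": [0,0,3],"dr": [0,0,0],"jaw": 0},
    {"slide": [0,0,4],"dr": [0,0,0],"jaw": 0},
    {"slide": [0,0,5],"dr": [0,0,0],"jaw": 0},
    {"slide": [0,0,6],"dr": [0,0,0],"jaw": 0},
    {"slide": [0,0,6],"dr": [0,0,0],"jaw": 0},
    {"slide": [0,0,6],"dr": [0,0,0],"jaw": 0}
  ]
}}

```text
clock: 15.35
position: [540.4, 224.8, 76.0]
ee_rot: [0.994, 0.113, 0.0, 0.0]
contact_force: [-0.7, -0.4, -1.6]
gripper_width: 15.2
grasp_force: 59.2
```

```bash
python3 - <<'E'
from h import *
s=arm.read_state();print(s["position"],s["contact_force"],s["wrist_torque"],s["joints"])
E
```

```text
[540.38773339 224.75417535  76.04753817] [-0.69009883 -0.38315538 -1.59907318] [ 0.00510366 -0.01231574  0.01753593] [ 6.70718520e-01  4.71814565e-01 -2.86397680e-01  4.90508839e-05
 -8.12540565e-01  1.12705041e+00]
```

>>> {"method": "step_arm", "body": {
  "motion": [
    {"slide": [0,0,0],"dr": [0,0,0.25],"jaw": 0},
    {"slide": [0,0,0],"dr": [0,0,0.5],"jaw": 0},
    {"slide": [0,0,0],"dr": [0,0,0.75],"jaw": 0},
    {"slide": [0,0,0],"dr": [0,0,1],"jaw": 0},
    {"slide": [0,0,0],"dr": [0,0,1.25],"jaw": 0},
    {"slide": [0,0,0],"dr": [0,0,1.5],"jaw": 0},
    {"slide": [0,0,0],"dr": [0,0,1.75],"jaw": 0},
    {"slide": [0,0,0],"dr": [0,0,2],"jaw": 0}
  ]
}}

```text
clock: 16.35
position: [540.0, 224.5, 75.7]
ee_rot: [1.0, -0.027, -0.0, 0.0]
contact_force: [-0.3, -0.2, -5.0]
gripper_width: 15.2
grasp_force: 58.9
```

```bash
cat > st.py <<'E'
from h import *
s=arm.read_state(); M=R.from_quat(s["ee_rot"]).as_matrix()
print(s["clock"],s["position"].round(2) if hasattr(s["position"],"round") else s["position"],"F",np.round(s["contact_force"],2),"Ftool",np.round(M.T@s["contact_force"],2),"T",np.round(s["wrist_torque"],3),"xang",np.degrees(np.arctan2(M[1,0],M[0,0])).round(2),"z",M[:,2].round(4),"j6",s["joints"][5])
E
python3 st.py
```

```text
16.35 [540.03 224.47  75.72] F [-0.35 -0.16 -4.98] Ftool [-0.33  0.18  4.98] T [0.131 0.126 0.153] xang -3.14 z [-8.e-04 -6.e-04 -1.e+00] j6 0.8454847611871815
```

>>> {"method": "step_arm", "body": {
  "motion": [
    {"slide": [0,0,0],"dr": [0,0,0.25],"jaw": 0},
    {"slide": [0,0,0],"dr": [0,0,0.5],"jaw": 0},
    {"slide": [0,0,0],"dr": [0,0,0.75],"jaw": 0},
    {"slide": [0,0,0],"dr": [0,0,1],"jaw": 0},
    {"slide": [0,0,0],"dr": [0,0,1.25],"jaw": 0},
    {"slide": [0,0,0],"dr": [0,0,1.5],"jaw": 0},
    {"slide": [0,0,0],"dr": [0,0,1.75],"jaw": 0},
    {"slide": [0,0,0],"dr": [0,0,2],"jaw": 0}
  ]
}}

```text
clock: 17.35
position: [539.8, 224.1, 75.7]
ee_rot: [0.986, -0.166, -0.001, 0.001]
contact_force: [-2.3, -2.7, -6.6]
gripper_width: 14.8
grasp_force: 58.7
```

```bash
python3 st.py
```

```text
17.35 [539.75 224.14  75.69] F [-2.34 -2.72 -6.62] Ftool [-1.31  3.33  6.63] T [-0.922  0.635  0.151] xang -19.14 z [-0.0016 -0.0012 -1.    ] j6 0.566218491844367
```

>>> {"method": "step_arm", "body": {
  "motion": [
    {"slide": [-0.3,0.6,0],"dr": [0,0,0.25],"jaw": 0},
    {"slide": [-0.3,0.6,0],"dr": [0,0,0.5],"jaw": 0},
    {"slide": [-0.3,0.6,0],"dr": [0,0,0.75],"jaw": 0},
    {"slide": [-0.3,0.6,0],"dr": [0,0,1],"jaw": 0},
    {"slide": [-0.3,0.6,0],"dr": [0,0,1.25],"jaw": 0},
    {"slide": [-0.3,0.6,0],"dr": [0,0,1.5],"jaw": 0},
    {"slide": [-0.3,0.6,0],"dr": [0,0,1.5],"jaw": 0},
    {"slide": [-0.3,0.6,0],"dr": [0,0,1.5],"jaw": 0}
  ]
}}

```text
clock: 18.35
position: [539.5, 223.9, 76.0]
ee_rot: [0.964, -0.267, -0.0, 0.0]
contact_force: [-3.2, -4.3, -4.8]
gripper_width: 15.4
grasp_force: 58.9
```

```bash
python3 st.py
```

```text
18.35 [539.53 223.94  76.04] F [-3.23 -4.3  -4.83] Ftool [-0.55  5.34  4.84] T [-1.403  1.016  0.099] xang -31.01 z [-9.e-04 -7.e-04 -1.e+00] j6 0.3591015065363214
```

>>> {"method": "step_arm", "body": {
  "motion": [
    {"slide": [0,0.8,0],"dr": [0,0,0.2],"jaw": 0},
    {"slide": [0,0.8,0],"dr": [0,0,0.4],"jaw": 0},
    {"slide": [0,0.8,0],"dr": [0,0,0.6],"jaw": 0},
    {"slide": [0,0.8,0],"dr": [0,0,0.8],"jaw": 0},
    {"slide": [0,0.8,0],"dr": [0,0,1],"jaw": 0},
    {"slide": [0,0.8,0],"dr": [0,0,1.0],"jaw": 0},
    {"slide": [0,0.8,0],"dr": [0,0,1.0],"jaw": 0},
    {"slide": [0,0.8,0],"dr": [0,0,1.0],"jaw": 0}
  ]
}}

```text
clock: 19.35
position: [539.4, 223.6, 76.1]
ee_rot: [0.943, -0.334, -0.0, 0.0]
contact_force: [-3.5, -3.0, -4.7]
gripper_width: 15.5
grasp_force: 58.8
```

```bash
python3 st.py
```

```text
19.35 [539.38 223.59  76.09] F [-3.51 -3.01 -4.71] Ftool [-0.83  4.55  4.71] T [-0.937  1.22   0.167] xang -38.99 z [-1.e-04 -1.e-04 -1.e+00] j6 0.2200937424624326
```

>>> {"method": "step_arm", "body": {
  "motion": [
    {"slide": [0,0.5,0],"dr": [0,0,0.15],"jaw": 0},
    {"slide": [0,0.5,0],"dr": [0,0,0.3],"jaw": 0},
    {"slide": [0,0.5,0],"dr": [0,0,0.45],"jaw": 0},
    {"slide": [0,0.5,0],"dr": [0,0,0.6],"jaw": 0},
    {"slide": [0,0.5,0],"dr": [0,0,0.6],"jaw": 0},
    {"slide": [0,0.5,0],"dr": [0,0,0.6],"jaw": 0},
    {"slide": [0,0.5,0],"dr": [0,0,0.6],"jaw": 0},
    {"slide": [0,0.5,0],"dr": [0,0,0.6],"jaw": 0}
  ]
}}

```text
clock: 20.35
position: [539.3, 223.3, 76.2]
ee_rot: [0.928, -0.373, 0.0, -0.0]
contact_force: [-3.3, -2.0, -5.0]
gripper_width: 15.5
grasp_force: 58.9
```

```bash
python3 st.py
```

```text
20.35 [539.27 223.32  76.18] F [-3.25 -2.04 -5.04] Ftool [-0.94  3.73  5.04] T [-0.426  1.116  0.136] xang -43.8 z [ 3.e-04  3.e-04 -1.e+00] j6 0.13648462696061273
```

>>> {"method": "step_arm", "body": {
  "motion": [
    {"slide": [0,0.2,0],"dr": [0,0,0.1],"jaw": 0},
    {"slide": [0,0.2,0],"dr": [0,0,0.2],"jaw": 0},
    {"slide": [0,0.2,0],"dr": [0,0,0.3],"jaw": 0},
    {"slide": [0,0.2,0],"dr": [0,0,0.4],"jaw": 0},
    {"slide": [0,0.2,0],"dr": [0,0,0.5],"jaw": 0},
    {"slide": [0,0.2,0],"dr": [0,0,0.5],"jaw": 0},
    {"slide": [0,0.2,0],"dr": [0,0,0.5],"jaw": 0},
    {"slide": [0,0.2,0],"dr": [0,0,0.5],"jaw": 0}
  ]
}}

```text
clock: 21.35
position: [539.1, 223.2, 76.1]
ee_rot: [0.914, -0.405, 0.0, -0.0]
contact_force: [-3.2, -0.3, -5.6]
gripper_width: 15.2
grasp_force: 58.9
```

```bash
python3 st.py
```

```text
21.35 [539.13 223.16  76.14] F [-3.16 -0.35 -5.56] Ftool [-1.87  2.58  5.56] T [-0.175  0.92   0.115] xang -47.79 z [ 3.e-04  2.e-04 -1.e+00] j6 0.06672283835884273
```

>>> {"method": "step_arm", "body": {
  "motion": [
    {"slide": [0,0.2,0],"dr": [0,0,0.1],"jaw": 0},
    {"slide": [0,0.2,0],"dr": [0,0,0.2],"jaw": 0},
    {"slide": [0,0.2,0],"dr": [0,0,0.3],"jaw": 0},
    {"slide": [0,0.2,0],"dr": [0,0,0.4],"jaw": 0},
    {"slide": [0,0.2,0],"dr": [0,0,0.4],"jaw": 0},
    {"slide": [0,0.2,0],"dr": [0,0,0.4],"jaw": 0},
    {"slide": [0,0.2,0],"dr": [0,0,0.4],"jaw": 0},
    {"slide": [0,0.2,0],"dr": [0,0,0.4],"jaw": 0}
  ]
}}

```text
clock: 22.35
position: [539.0, 223.1, 76.1]
ee_rot: [0.903, -0.43, 0.0, -0.0]
contact_force: [-1.1, 0.1, -6.7]
gripper_width: 15.3
grasp_force: 59.3
```

```bash
python3 st.py
```

```text
22.35 [538.98 223.06  76.08] F [-1.05  0.07 -6.72] Ftool [-0.71  0.78  6.72] T [0.097 0.666 0.65 ] xang -50.98 z [ 3.e-04  2.e-04 -1.e+00] j6 0.011016166387371414
```

Torque rose from 0.12 to 0.65 N m, so the ring is at its stop. I'll back off within the pin play and lift out.

>>> {"method": "step_arm", "body": {
  "motion": [
    {"slide": [0,0,0],"dr": [0,0,-0.2],"jaw": 0},
    {"slide": [0,0,0],"dr": [0,0,-0.4],"jaw": 0},
    {"slide": [0,0,0],"dr": [0,0,-0.6],"jaw": 0},
    {"slide": [0,0,0],"dr": [0,0,-0.6],"jaw": 0},
    {"slide": [0,0,0],"dr": [0,0,-0.6],"jaw": 0},
    {"slide": [0,0,0],"dr": [0,0,-0.6],"jaw": 0},
    {"slide": [0,0,0],"dr": [0,0,-0.6],"jaw": 0},
    {"slide": [0,0,0],"dr": [0,0,-0.6],"jaw": 0}
  ]
}}

```text
clock: 23.35
position: [539.1, 223.0, 76.1]
ee_rot: [0.92, -0.392, 0.0, -0.0]
contact_force: [-0.3, -0.5, -2.1]
gripper_width: 15.1
grasp_force: 59.3
```

```bash
python3 st.py
```

```text
23.35 [539.1  223.02  76.12] F [-0.27 -0.46 -2.09] Ftool [0.14 0.52 2.09] T [-0.001 -0.004  0.002] xang -46.2 z [ 5.e-04  2.e-04 -1.e+00] j6 0.09462939057296858
```

Free of load; lifting.

>>> {"method": "step_arm", "body": {
  "motion": [
    {"slide": [0,0,-5],"dr": [0,0,0],"jaw": 0},
    {"slide": [0,0,-12],"dr": [0,0,0],"jaw": 0},
    {"slide": [0,0,-25],"dr": [0,0,0],"jaw": 0},
    {"slide": [0,0,-50],"dr": [0,0,0],"jaw": 0},
    {"slide": [0,0,-75],"dr": [0,0,0],"jaw": 0},
    {"slide": [0,0,-90],"dr": [0,0,0],"jaw": 0},
    {"slide": [0,0,-90],"dr": [0,0,0],"jaw": 0},
    {"slide": [0,0,-90],"dr": [0,0,0],"jaw": 0}
  ]
}}

```text
clock: 24.35
position: [538.2, 222.6, 165.1]
ee_rot: [0.92, -0.392, -0.001, 0.001]
contact_force: [0.5, 0.3, -1.8]
gripper_width: 15.3
grasp_force: 59.3
```

```bash
python3 st.py; python3 -c "
from h import *
im=optics.get_image('wrist')[60:320,170:470]
cv2.imwrite('pics/w4.png',cv2.resize(im,None,fx=2,fy=2,interpolation=cv2.INTER_CUBIC))
print(move([581,-206,150],np.pi/2+np.deg2rad(20)))"
```

```text
24.35 [538.17 222.59 165.1 ] F [ 0.52  0.3  -1.8 ] Ftool [ 0.14 -0.59  1.8 ] T [0.006 0.012 0.004] xang -46.21 z [-1.8e-03 -7.0e-04 -1.0e+00] j6 0.0946839577714089
[[339.0, 265.6, 15.2], [0.012, 0.014, -8.276]]
```

View pics/w4.png

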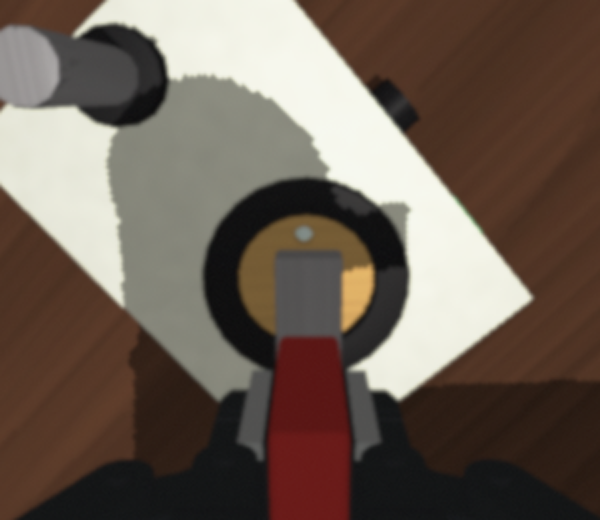

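The view shows the far hole at (304,233) in line with the bar, so the ring turned with the spanner. Now back to the rest.

>>> {"method": "step_arm", "body": {
  "motion": [
    {"slide": [38,30,0],"dr": [0,0,-0.9],"jaw": 0},
    {"slide": [82,66,0],"dr": [0,0,-2.0],"jaw": 0},
    {"slide": [127,102,0],"dr": [0,0,-3.1],"jaw": 0},
    {"slide": [172,138,0],"dr": [0,0,-4.2],"jaw": 0},
    {"slide": [217,174,0],"dr": [0,0,-5.3],"jaw": 0},
    {"slide": [262,210,0],"dr": [0,0,-6.4],"jaw": 0},
    {"slide": [305,244,0],"dr": [0,0,-7.5],"jaw": 0},
    {"slide": [333,267,0],"dr": [0,0,-8.15],"jaw": 0}
  ]
}}

```text
clock: 25.4
position: [576.0, -204.6, 164.5]
ee_rot: [0.986, 0.166, -0.001, -0.0]
contact_force: [0.5, -0.0, -2.4]
gripper_width: 15.4
grasp_force: 59.5
```

>>> {"method": "step_arm", "body": {
  "motion": [
    {"slide": [0,0,20],"dr": [0,0,0],"jaw": 0},
    {"slide": [0,0,50],"dr": [0,0,0],"jaw": 0},
    {"slide": [0,0,70],"dr": [0,0,0],"jaw": 0},
    {"slide": [0,0,80],"dr": [0,0,0],"jaw": 0},
    {"slide": [0,0,80],"dr": [0,0,0],"jaw": 0},
    {"slide": [0,0,80],"dr": [0,0,0],"jaw": 0},
    {"slide": [0,0,80],"dr": [0,0,0],"jaw": 0},
    {"slide": [0,0,80],"dr": [0,0,0],"jaw": 0}
  ]
}}

```text
clock: 26.4
position: [577.0, -202.2, 86.7]
ee_rot: [0.986, 0.165, 0.001, 0.0]
contact_force: [0.4, 0.1, -1.6]
gripper_width: 15.5
grasp_force: 59.4
```

```bash
python3 st.py; python3 -c "
from h import *
print(move([576.2,-202.5,40],np.pi/2+np.deg2rad(19)))"
```

```text
26.4 [ 576.99 -202.21   86.74] F [ 0.42  0.08 -1.61] Ftool [0.42 0.06 1.61] T [ 0.004  0.021 -0.032] xang 19.01 z [ 1.3e-03 -1.0e-04 -1.0e+00] j6 1.9751947322769254
[[-0.9, -0.0, 46.7], [0.004, -0.009, 0.001]]
```

>>> {"method": "step_arm", "body": {
  "motion": [
    {"slide": [-1,0,20],"dr": [0,0,0],"jaw": 0},
    {"slide": [-1,0,38],"dr": [0,0,0],"jaw": 0},
    {"slide": [-1,0,44],"dr": [0,0,0],"jaw": 0},
    {"slide": [-1,0,46],"dr": [0,0,0],"jaw": 0},
    {"slide": [-1,0,47],"dr": [0,0,0],"jaw": 0},
    {"slide": [-1,0,47.5],"dr": [0,0,0],"jaw": 0},
    {"slide": [-1,0,47.5],"dr": [0,0,0],"jaw": 0},
    {"slide": [-1,0,47.5],"dr": [0,0,0],"jaw": 0}
  ]
}}

```text
clock: 27.4
position: [575.8, -202.6, 38.8]
ee_rot: [0.986, 0.165, 0.0, 0.0]
contact_force: [-0.4, 0.3, -2.2]
gripper_width: 15.0
grasp_force: 59.5
```

>>> {"method": "step_arm", "body": {
  "motion": [
    {"slide": [0,0,0.2],"dr": [0,0,0],"jaw": 0},
    {"slide": [0,0,0.4],"dr": [0,0,0],"jaw": 0},
    {"slide": [0,0,0.6],"dr": [0,0,0],"jaw": 0},
    {"slide": [0,0,0.6],"dr": [0,0,0],"jaw": 0},
    {"slide": [0,0,0.6],"dr": [0,0,0],"jaw": 0},
    {"slide": [0,0,0.6],"dr": [0,0,0],"jaw": 0},
    {"slide": [0,0,0.6],"dr": [0,0,0],"jaw": 0},
    {"slide": [0,0,0.6],"dr": [0,0,0],"jaw": 0}
  ]
}}

```text
clock: 28.4
position: [575.9, -202.6, 38.7]
ee_rot: [0.986, 0.165, 0.0, 0.0]
contact_force: [-3.6, 1.3, 4.6]
gripper_width: 15.3
grasp_force: 60.5
```

>>> {"method": "step_arm", "body": {
  "motion": [
    {"slide": [0,0,0],"dr": [0,0,0],"jaw": 18},
    {"slide": [0,0,0],"dr": [0,0,0],"jaw": 22},
    {"slide": [0,0,0],"dr": [0,0,0],"jaw": 30},
    {"slide": [0,0,0],"dr": [0,0,0],"jaw": 45},
    {"slide": [0,0,0],"dr": [0,0,0],"jaw": 60},
    {"slide": [0,0,0],"dr": [0,0,0],"jaw": 60},
    {"slide": [0,0,0],"dr": [0,0,0],"jaw": 60},
    {"slide": [0,0,0],"dr": [0,0,0],"jaw": 60}
  ]
}}

```text
clock: 29.4
position: [575.7, -202.5, 37.9]
ee_rot: [0.986, 0.165, 0.0, 0.0]
contact_force: [-0.1, -0.1, -0.3]
gripper_width: 59.8
grasp_force: 0.0
```

>>> {"method": "step_arm", "body": {
  "motion": [
    {"slide": [0,0,-10],"dr": [0,0,0],"jaw": 60},
    {"slide": [0,0,-30],"dr": [0,0,0],"jaw": 60},
    {"slide": [0,0,-60],"dr": [0,0,0],"jaw": 60},
    {"slide": [0,0,-100],"dr": [0,0,0],"jaw": 60},
    {"slide": [0,0,-140],"dr": [0,0,0],"jaw": 60},
    {"slide": [0,0,-160],"dr": [0,0,0],"jaw": 60},
    {"slide": [0,0,-160],"dr": [0,0,0],"jaw": 60},
    {"slide": [0,0,-160],"dr": [0,0,0],"jaw": 60}
  ]
}}

```text
clock: 30.4
position: [575.0, -202.3, 197.0]
ee_rot: [0.986, 0.165, -0.001, -0.0]
contact_force: [-0.3, -1.0, -0.0]
gripper_width: 60.2
grasp_force: 0.0
```

```bash
python3 - <<'E'
from h import *
r=lambda x,w:cv2.resize(x,(w,300),interpolation=cv2.INTER_CUBIC)
w=optics.get_image("wrist")[80:320,180:460]; a=optics.get_image("side"); b=a[220:300,290:390]; c=a[110:220,220:420]; d=optics.get_image("scene")[150:300,230:530]
cv2.imwrite("pics/fin.png",np.vstack([np.hstack([r(w,400),r(b,400)]),np.hstack([r(c,400),r(d,400)])]))
E
```

```text
(no output)
```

View pics/fin.png

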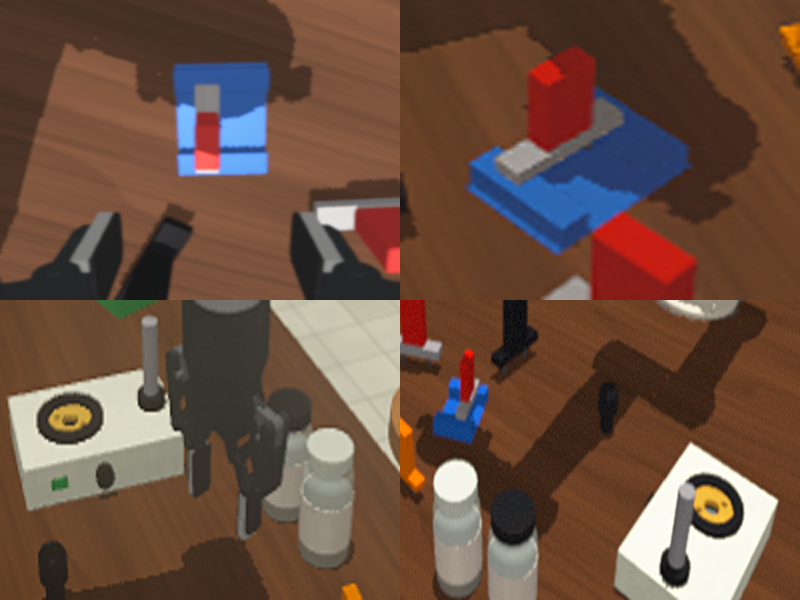

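The spanner stands upright across both rails (wrist panel, about (207,130)). The ring is turned, and the jars and eyepiece look unmoved. Handing in.

```bash
python3 -c "
from bench import arm
print(arm.job_done())"
```

```text
the job is handed in; nothing more can be done
None
```

The ring was turned clockwise to its stop (torque rose from about 0.12 to 0.65 N m), the spanner stands upright across its rails, the jars and eyepiece look unmoved, and the job was handed in at about 30 s with no verdict returned.

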